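Rack the small breads in reverse order

TASK

Move the four small breads in their tins from the wire cooling rack to the wooden rack, one in the middle of each bay and in the reverse order: the one at the left end of the wire rack goes into the right-hand end bay of the wooden rack, the next one into the bay beside it, and so on (left and right as the robot sees them). Keep every bread upright all the way, leave them standing flat on the plank, and do not knock over the drinking glass.

Things in the scene. Friction and masses are not known exactly. Their poses are not given: they have to be found in the camera images.
- tin_round: Small bread in a round black tin, 62 mm across, tin 42 mm high, brown crust domed to 56 mm; about 0.19 kg. Its walls are straight and vertical; grip it by the tin. The origin is the centre of its underside, z up.
- tin_dariole: Small bread in a narrow, tall round black tin, 44 mm across, tin 58 mm high, crust to 70 mm; about 0.14 kg. Its walls are straight and vertical; grip it by the tin. The origin is the centre of its underside, z up.
- tin_square: Small bread in a square black tin, 58 x 58 mm, tin 42 mm high, crust to 54 mm; about 0.20 kg. Its walls are straight and vertical; grip it by the tin. The origin is the centre of its underside, z up, x and y along its sides.
- tin_oblong: Small bread in an oblong black tin, 42 mm (x) x 68 mm (y), tin 42 mm high, crust to 54 mm; about 0.17 kg. Its walls are straight and vertical; grip it by the tin. The origin is the centre of its underside, z up.
- cradle_round: Bay of the wire cooling rack: a fixed wire cradle, 84 (x) x 88 (y) mm, where the round bread stands at the start. Origin: centre of its underside, 12 mm above the table; y along the row, +y to the robot's left. It carries the tin 6 mm above its origin; side rails at y = +-42.5 mm rise 9 mm more. The four bays look alike, 90 mm apart, in an order that differs each time.
- cradle_dariole: Bay of the wire cooling rack: a fixed wire cradle, 84 (x) x 88 (y) mm, where the narrow tall bread stands at the start. Origin: centre of its underside, 12 mm above the table; y along the row, +y to the robot's left. It carries the tin 6 mm above its origin; side rails at y = +-42.5 mm rise 9 mm more. The four bays look alike, 90 mm apart, in an order that differs each time.
- cradle_square: Bay of the wire cooling rack: a fixed wire cradle, 84 (x) x 88 (y) mm, where the square bread stands at the start. Origin: centre of its underside, 12 mm above the table; y along the row, +y to the robot's left. It carries the tin 6 mm above its origin; side rails at y = +-42.5 mm rise 9 mm more. The four bays look alike, 90 mm apart, in an order that differs each time.
- cradle_oblong: Bay of the wire cooling rack: a fixed wire cradle, 84 (x) x 88 (y) mm, where the oblong bread stands at the start. Origin: centre of its underside, 12 mm above the table; y along the row, +y to the robot's left. It carries the tin 6 mm above its origin; side rails at y = +-42.5 mm rise 9 mm more. The four bays look alike, 90 mm apart, in an order that differs each time.
- wood_rack: Fixed rack to fill: a pale plank 92 (x) x 374 (y) x 18 mm; five dark strips across it, 10 mm high, 5 mm thick, 80 mm long, at y = 0, +-90, +-180 mm, make four bays. Origin: centre of its underside; +y along the row to the robot's left. Bay middles: x = 0, y = +-45, +-135 mm; bay floor z = 18 mm. Nearer or farther than the wire rack, turned up to 5 degrees.
- glass: Empty clear drinking glass, 62 mm across the rim, 90 mm high, standing just off one end of the wooden rack. Origin: centre of its underside, z up.
Mind the look-alikes: they are no part of the job. Leave any red look-alike of the tin_square alone. What is shaped like the tin_oblong but turquoise is not meant.

How it is judged (in metres and radians):
At the end, for the whole second after the job is handed in: All four tins stand at rest in the wooden rack, one per bay, in the reverse of their starting left-to-right order: each centre within 18 mm of its bay's middle along the rack and 18 mm across it, underside within 4 mm of the bay floor, upright within 0.1 rad; the glass still stands ((y of tin_round in the frame of wood_rack between 0.117 and 0.153 m or y of tin_round in the frame of wood_rack between 0.027 and 0.063 m or y of tin_round in the frame of wood_rack between -0.063 and -0.027 m or y of tin_round in the frame of wood_rack between -0.153 and -0.117 m) and x of tin_round in the frame of wood_rack between -0.018 and 0.018 m and z of tin_round in the frame of wood_rack between 0.014 and 0.022 m and angle between each of tin_round, tin_dariole, tin_square, tin_oblong's own z axis and vertical below 0.1 rad and linear speed of each of tin_round, tin_dariole, tin_square, tin_oblong below 0.02 m/s and angular speed of each of tin_round, tin_dariole, tin_square, tin_oblong below 0.2 rad/s and (y of tin_dariole in the frame of wood_rack between 0.117 and 0.153 m or y of tin_dariole in the frame of wood_rack between 0.027 and 0.063 m or y of tin_dariole in the frame of wood_rack between -0.063 and -0.027 m or y of tin_dariole in the frame of wood_rack between -0.153 and -0.117 m) and x of tin_dariole in the frame of wood_rack between -0.018 and 0.018 m and z of tin_dariole in the frame of wood_rack between 0.014 and 0.022 m and (y of tin_square in the frame of wood_rack between 0.117 and 0.153 m or y of tin_square in the frame of wood_rack between 0.027 and 0.063 m or y of tin_square in the frame of wood_rack between -0.063 and -0.027 m or y of tin_square in the frame of wood_rack between -0.153 and -0.117 m) and x of tin_square in the frame of wood_rack between -0.018 and 0.018 m and z of tin_square in the frame of wood_rack between 0.014 and 0.022 m and (y of tin_oblong in the frame of wood_rack between 0.117 and 0.153 m or y of tin_oblong in the frame of wood_rack between 0.027 and 0.063 m or y of tin_oblong in the frame of wood_rack between -0.063 and -0.027 m or y of tin_oblong in the frame of wood_rack between -0.153 and -0.117 m) and x of tin_oblong in the frame of wood_rack between -0.018 and 0.018 m and z of tin_oblong in the frame of wood_rack between 0.014 and 0.022 m and ((y of cradle_round in the frame of cradle_dariole above 0.04 m and y of tin_round in the frame of wood_rack below -0.09 m and y of tin_dariole in the frame of wood_rack above -0.09 m) or (y of cradle_round in the frame of cradle_dariole above 0.04 m and y of tin_round in the frame of wood_rack below 0 m and y of tin_dariole in the frame of wood_rack above 0 m) or (y of cradle_round in the frame of cradle_dariole above 0.04 m and y of tin_round in the frame of wood_rack below 0.09 m and y of tin_dariole in the frame of wood_rack above 0.09 m) or (y of cradle_dariole in the frame of cradle_round above 0.04 m and y of tin_dariole in the frame of wood_rack below -0.09 m and y of tin_round in the frame of wood_rack above -0.09 m) or (y of cradle_dariole in the frame of cradle_round above 0.04 m and y of tin_dariole in the frame of wood_rack below 0 m and y of tin_round in the frame of wood_rack above 0 m) or (y of cradle_dariole in the frame of cradle_round above 0.04 m and y of tin_dariole in the frame of wood_rack below 0.09 m and y of tin_round in the frame of wood_rack above 0.09 m)) and ((y of cradle_round in the frame of cradle_square above 0.04 m and y of tin_round in the frame of wood_rack below -0.09 m and y of tin_square in the frame of wood_rack above -0.09 m) or (y of cradle_round in the frame of cradle_square above 0.04 m and y of tin_round in the frame of wood_rack below 0 m and y of tin_square in the frame of wood_rack above 0 m) or (y of cradle_round in the frame of cradle_square above 0.04 m and y of tin_round in the frame of wood_rack below 0.09 m and y of tin_square in the frame of wood_rack above 0.09 m) or (y of cradle_square in the frame of cradle_round above 0.04 m and y of tin_square in the frame of wood_rack below -0.09 m and y of tin_round in the frame of wood_rack above -0.09 m) or (y of cradle_square in the frame of cradle_round above 0.04 m and y of tin_square in the frame of wood_rack below 0 m and y of tin_round in the frame of wood_rack above 0 m) or (y of cradle_square in the frame of cradle_round above 0.04 m and y of tin_square in the frame of wood_rack below 0.09 m and y of tin_round in the frame of wood_rack above 0.09 m)) and ((y of cradle_round in the frame of cradle_oblong above 0.04 m and y of tin_round in the frame of wood_rack below -0.09 m and y of tin_oblong in the frame of wood_rack above -0.09 m) or (y of cradle_round in the frame of cradle_oblong above 0.04 m and y of tin_round in the frame of wood_rack below 0 m and y of tin_oblong in the frame of wood_rack above 0 m) or (y of cradle_round in the frame of cradle_oblong above 0.04 m and y of tin_round in the frame of wood_rack below 0.09 m and y of tin_oblong in the frame of wood_rack above 0.09 m) or (y of cradle_oblong in the frame of cradle_round above 0.04 m and y of tin_oblong in the frame of wood_rack below -0.09 m and y of tin_round in the frame of wood_rack above -0.09 m) or (y of cradle_oblong in the frame of cradle_round above 0.04 m and y of tin_oblong in the frame of wood_rack below 0 m and y of tin_round in the frame of wood_rack above 0 m) or (y of cradle_oblong in the frame of cradle_round above 0.04 m and y of tin_oblong in the frame of wood_rack below 0.09 m and y of tin_round in the frame of wood_rack above 0.09 m)) and ((y of cradle_dariole in the frame of cradle_square above 0.04 m and y of tin_dariole in the frame of wood_rack below -0.09 m and y of tin_square in the frame of wood_rack above -0.09 m) or (y of cradle_dariole in the frame of cradle_square above 0.04 m and y of tin_dariole in the frame of wood_rack below 0 m and y of tin_square in the frame of wood_rack above 0 m) or (y of cradle_dariole in the frame of cradle_square above 0.04 m and y of tin_dariole in the frame of wood_rack below 0.09 m and y of tin_square in the frame of wood_rack above 0.09 m) or (y of cradle_square in the frame of cradle_dariole above 0.04 m and y of tin_square in the frame of wood_rack below -0.09 m and y of tin_dariole in the frame of wood_rack above -0.09 m) or (y of cradle_square in the frame of cradle_dariole above 0.04 m and y of tin_square in the frame of wood_rack below 0 m and y of tin_dariole in the frame of wood_rack above 0 m) or (y of cradle_square in the frame of cradle_dariole above 0.04 m and y of tin_square in the frame of wood_rack below 0.09 m and y of tin_dariole in the frame of wood_rack above 0.09 m)) and ((y of cradle_dariole in the frame of cradle_oblong above 0.04 m and y of tin_dariole in the frame of wood_rack below -0.09 m and y of tin_oblong in the frame of wood_rack above -0.09 m) or (y of cradle_dariole in the frame of cradle_oblong above 0.04 m and y of tin_dariole in the frame of wood_rack below 0 m and y of tin_oblong in the frame of wood_rack above 0 m) or (y of cradle_dariole in the frame of cradle_oblong above 0.04 m and y of tin_dariole in the frame of wood_rack below 0.09 m and y of tin_oblong in the frame of wood_rack above 0.09 m) or (y of cradle_oblong in the frame of cradle_dariole above 0.04 m and y of tin_oblong in the frame of wood_rack below -0.09 m and y of tin_dariole in the frame of wood_rack above -0.09 m) or (y of cradle_oblong in the frame of cradle_dariole above 0.04 m and y of tin_oblong in the frame of wood_rack below 0 m and y of tin_dariole in the frame of wood_rack above 0 m) or (y of cradle_oblong in the frame of cradle_dariole above 0.04 m and y of tin_oblong in the frame of wood_rack below 0.09 m and y of tin_dariole in the frame of wood_rack above 0.09 m)) and ((y of cradle_square in the frame of cradle_oblong above 0.04 m and y of tin_square in the frame of wood_rack below -0.09 m and y of tin_oblong in the frame of wood_rack above -0.09 m) or (y of cradle_square in the frame of cradle_oblong above 0.04 m and y of tin_square in the frame of wood_rack below 0 m and y of tin_oblong in the frame of wood_rack above 0 m) or (y of cradle_square in the frame of cradle_oblong above 0.04 m and y of tin_square in the frame of wood_rack below 0.09 m and y of tin_oblong in the frame of wood_rack above 0.09 m) or (y of cradle_oblong in the frame of cradle_square above 0.04 m and y of tin_oblong in the frame of wood_rack below -0.09 m and y of tin_square in the frame of wood_rack above -0.09 m) or (y of cradle_oblong in the frame of cradle_square above 0.04 m and y of tin_oblong in the frame of wood_rack below 0 m and y of tin_square in the frame of wood_rack above 0 m) or (y of cradle_oblong in the frame of cradle_square above 0.04 m and y of tin_oblong in the frame of wood_rack below 0.09 m and y of tin_square in the frame of wood_rack above 0.09 m)) and angle between glass's own z axis and vertical below 0.2 rad); the robot touches nothing.
It fails at once if a bread was tipped over (more than 0.7 rad) (angle between any of tin_round, tin_dariole, tin_square, tin_oblong's own z axis and vertical above 0.7 rad).
It fails at once if the glass was knocked over (more than 0.7 rad) (angle between glass's own z axis and vertical above 0.7 rad).
It also fails if it takes over 90 s, if anything falls off the work surface, if the arm or the gripper's body presses on something with over 40 N, if the wrist force passes 120 N, or if a joint passes its speed limit or range.

ROBOT

A 6-joint arm with a two-finger parallel gripper is mounted at the origin on the work surface. World frame = base frame: x ahead of the robot, y to its left, z up, the work surface at z = 0. Lengths are in mm, angles in rad, forces in N, time in s.
With the tool pointing down it reaches from about 350 to 975 mm from the base axis. Payload 7.1 kg.
Tool frame: the origin (TCP) lies on the centre line of the jaws, within the pads' length; the fingertips stand 17 mm ahead of it and the grasp point (between the pads) lies 2 mm behind it (tip_extent is the distance from the TCP to the fingertips, in mm); z points along the fingers, y is the line along which they close (so a half turn about z gives the same grasp; the last joint's range is limited). The gripper opens to 88 mm and grips with 3 to 60 N. Pads are 20 mm wide; open, the fingers measure 115 mm over their backs; the gripper's body (75 mm by 178 mm) begins 61 mm behind the grasp point.
Start: joints at [-1.174, 0.423, 1.63, -0, 1.089, -0.019], TCP at [252.466, -571.722, 239.675] pointing down, gripper open.
Joint ranges: [-3, 3], [-0.9, 2.11], [0.09, 2.58], [-1.31, 4.45], [0.11, 2.69], [-2.54, 2.54]. Speed limits (rad/s): [2.39, 2.39, 3.01, 3.14, 3.14, 3.14].

INTERFACE

Orientations are given as a rotation vector (axis times angle).
In Python, from workcell import get_obs, get_image, camera_model, close_job, look_for, outline_of, pinpoint, tip_extent gives the robot as it stands.
- The arm moves only by the shell command python3 -m jog 'ROWS'. ROWS is text: rows parted by semicolons, each of 7 numbers parted by spaces: the shift along the tool's x, y, z as a fraction of full scale, then the turn, a rotation vector about the tool's x, y, z as a fraction of full scale, then the closure, from -1 (fully open) to 1 (shut). A call has 1 to 8 rows; each row is the pose to reach, as a shift and turn from the pose commanded when the call began, along the tool's axes at that moment; what a row does not reach only later rows make up. Full scale, the value 1, is 0.2 m for a shift and 30 degrees for a turn. A row lasts 1/10 s, in which the tool goes at most 50 mm and 8.59 degrees, less where a joint would pass 70% of its speed; a pose out of reach is approached as far as the arm can. A call with a number of a shift or a turn outside -1 to 1 is refused whole. A call with a gripper value outside its range is refused whole. The fingers move at their own pace and stop on an object; the grip force is fixed at half the most. Time passes only in rows, so rows that repeat a pose let the fingers close. It gives the time, the measured TCP pose, the force, the opening and the grip force at its end, in the units of the state.
- get_obs(): the state, without advancing time (a new reading comes with each control period).
- get_image(name): name is "scene" or "top" or "wrist"; returns the picture (480x640x3 uint8, red, green, blue); there is no depth.
- camera_model(name): a dict with "fx", "fy", "cx", "cy" (pixels), "dist_coeffs" ([k1, k2, p1, p2, k3] as OpenCV has them; the pictures are not rectified), "origin" and "orientation" of the camera in the world; the wrist camera has in their place "tool_from_camera" (4x4, takes a point from camera to tool coordinates, whose origin is the TCP and whose axes are the flange's). Camera axes: x right, y down, z forward; pixel columns grow to the right and rows downward; lengths in mm; the calibration is good to about 2 mm. A picture is of the moment at which its call begins: read the wrist's pose just before it. camera_model takes no time and is no camera call.
- close_job(): hands the job in; it is judged then, once.
Trained networks look in the newest picture that a camera, given by its name, has taken for a name from the list of things; names that differ only in an ending like _2 or _b are one class to them, and where a whole thing is asked for, a point or a joint stands for the part that bears it (a point fixed in the world has none). Each returns a list of dicts, best first, with "confidence" (0 to 1); they miss things now and then, are a little off and sometimes report something else, mostly with a low value. They report only what shows in the picture. A call takes as long as a camera call. They do not tell look-alikes from the thing itself.
- look_for(target, camera): "xyz" ([x, y, z] in mm, in the coordinates of the camera as it stood for that picture, good to about 4 mm: the middle of the surface that is visible of it).
- outline_of(target, camera): "mask" (480x640 bool, what is visible of it).
- pinpoint(target, camera): "xyz" ([x, y, z] in mm, in the coordinates of the camera as it stood for that picture, good to about 4 mm: a listed point, or the origin of a listed thing).
The state is a dict: "t": time; "qpos": joint angles; "qvel": joint speeds; "joint_torque": joint torques, N m; "ee_pos": TCP position; "orientation": TCP orientation; "ft_force": force on the tool from outside, world axes, zero at the start; "moment": the same for the moment, N m; "width": finger opening in mm; "grasp_force": force on a finger pad.
Only numpy, scipy, OpenCV 4.12 (cv2) and the standard library are available. Lean on these libraries where they do the work, as an engineer would, in place of code of your own. Each camera call takes 0.05 s, during which the arm holds its last target. There are 200 camera calls.

## Working session

There is one attempt and no reset: what is moved stays moved. The work goes in short steps, Python scripts to look and compute and a shell command to move; the robot and the scene stay as the last step left them, time stands still between calls to the robot, and variables do not carry over. Pictures are saved under pics/ and viewed, at most 14 in all, crops included, and the job is handed in when it is done.

```bash
ls; mkdir -p pics; cat > h.py <<'E'
import numpy as np, cv2
from scipy.spatial.transform import Rotation as R
from workcell import *
def cam(name):
    m=camera_model(name); K=np.array([[m['fx'],0,m['cx']],[0,m['fy'],m['cy']],[0,0,1.]]); d=np.array(m['dist_coeffs'],float)
    if name=='wrist':
        o=get_obs(); T=np.eye(4); T[:3,:3]=R.from_rotvec(o['orientation']).as_matrix(); T[:3,3]=o['ee_pos']
        T=T@np.array(m['tool_from_camera'])
    else:
        T=np.eye(4); q=np.array(m['orientation'],float)
        T[:3,:3]=q if q.shape==(3,3) else R.from_rotvec(q).as_matrix(); T[:3,3]=m['origin']
    return K,d,T
def save(name,f):
    im=get_image(name); cv2.imwrite('pics/'+f,im[:,:,::-1]); return im
def toworld(p,T): return T[:3,:3]@np.array(p)+T[:3,3]
def px2w(uv,z,C):
    K,d,T=C; n=cv2.undistortPoints(np.array([[uv]],float),K,d)[0,0]
    r=T[:3,:3]@np.array([n[0],n[1],1]); return T[:3,3]+r*(z-T[2,3])/r[2]
def proj(p,C):
    K,d,T=C; pc=T[:3,:3].T@(np.array(p,float)-T[:3,3])
    return cv2.projectPoints(pc[None],np.zeros(3),np.zeros(3),K,d)[0][0,0]
E
python3 - <<'E'
from h import *
print(camera_model('top')); print(tip_extent); print(get_obs())
save('top','top0.png'); C=cam('top')
for n in ['tin_round','tin_dariole','tin_square','tin_oblong','cradle_round','wood_rack','glass']:
    for r in pinpoint(n,'top'): print(n,round(r['confidence'],2),toworld(r['xyz'],C[2]).round(1),proj(toworld(r['xyz'],C[2]),C).round())
E
```

```text
pics
{'fx': 528.378890844456, 'fy': 528.378890844456, 'cx': 320.470438278195, 'cy': 238.40291802462173, 'dist_coeffs': array([-0.0134314,  0.       ,  0.       ,  0.       ,  0.       ]), 'origin': array([ 313.87171545,  -12.90459102, 1009.62830587]), 'orientation': array([-2.15156055,  2.10572602, -0.18110997])}
17.0
{'t': 0.0, 'qpos': array([-1.17401641e+00,  4.23853917e-01,  1.63067251e+00, -1.85020583e-05,
        1.08854782e+00, -1.89751724e-02]), 'qvel': array([-5.78995374e-05, -9.98867556e-04, -7.95129685e-04,  1.11227744e-03,
        2.01139417e-03, -5.58132126e-04]), 'joint_torque': array([-3.36805912e-03, -5.44632447e+01, -2.73669201e+01,  6.39476837e-02,
        2.25684489e-02, -1.02993488e-04]), 'ee_pos': array([ 252.26211016, -571.2730163 ,  238.90036321]), 'orientation': array([-3.07253409e+00, -6.48086715e-01,  4.62085502e-04]), 'ft_force': array([-0.42435135,  0.04091101, -0.49785889]), 'moment': array([0.02381743, 0.00980404, 0.05221976]), 'grasp_force': 0.0, 'width': 87.94409398677146}
tin_round 0.83 [639.1  60.2  20.1] [288. 161.]
tin_dariole 0.59 [ 642.  -213.7   14.6] [428. 164.]
tin_dariole 0.58 [ 642.3 -119.4   18.4] [380. 162.]
tin_dariole 0.26 [507.3 326.5   1. ] [150. 227.]
tin_square 0.63 [648.4 -29.5  19.9] [334. 158.]
tin_square 0.58 [ 496.4 -318.9    3.5] [482. 239.]
tin_oblong 0.91 [ 387.2 -346.4    3.5] [498. 296.]
tin_oblong 0.71 [ 328.8 -114.1   -1.5] [375. 324.]
tin_oblong 0.59 [ 648.7 -207.6   15.2] [424. 160.]
wood_rack 0.59 [478.6  64.    0.6] [284. 244.]
glass 0.71 [ 5.036e+02  3.252e+02 -4.000e-01] [150. 229.]
```

View pics/top0.png

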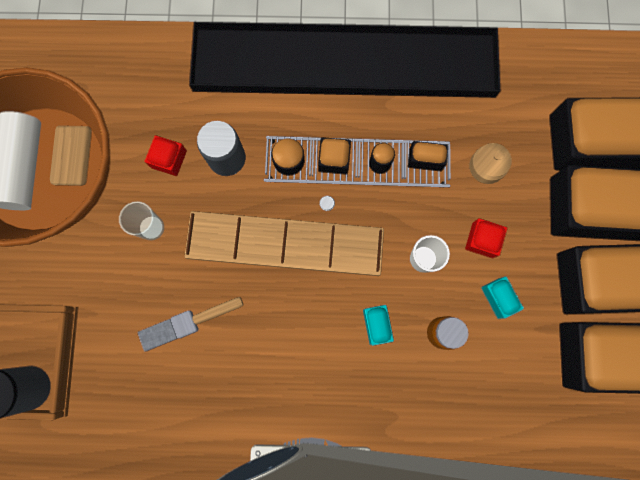

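The wire rack, left to right, holds round (288,155), square (334,153), dariole (382,155) and oblong (428,154). The wooden rack is around (284,244), with a clear glass near (138,220) and a white or clear cup near (430,253). The look-alikes are red squares at (165,155) and (487,238) and turquoise oblongs at (378,325) and (503,297). I'll check the choice in a close crop and fit the geometry.

```bash
python3 - <<'E'
from h import *
im=cv2.imread('pics/top0.png'); C=cam('top')
cv2.imwrite('pics/crop0.png',cv2.resize(im[120:285,110:460],(800,377),interpolation=cv2.INTER_CUBIC))
for n in ['tin_round','tin_dariole','tin_square','tin_oblong','wood_rack','glass','cradle_square']:
    for r in outline_of(n,'top'):
        c,s,a=cv2.minAreaRect(np.argwhere(r['mask'])[:,::-1].astype(np.float32)); 
        print(n,round(r['confidence'],2),np.round(c),np.round(s),round(a,1), r['mask'].sum())
        if n=='wood_rack':
            for q in cv2.boxPoints((c,s,a)): print(px2w(q,18,C).round(1),q.round(1))
E
```

```text
tin_round 0.98 [288. 157.] [36. 33.] 90.0 1003
tin_dariole 0.79 [382. 158.] [24. 32.] 18.4 685
tin_square 0.88 [165. 155.] [36. 33.] 19.4 1116
tin_square 0.77 [334. 156.] [31. 35.] 4.8 1039
tin_square 0.6 [486. 238.] [36. 35.] 18.4 1233
tin_oblong 0.94 [502. 298.] [39. 28.] 61.9 1069
tin_oblong 0.83 [427. 156.] [40. 27.] 6.3 994
tin_oblong 0.79 [378. 325.] [38. 24.] 78.7 865
wood_rack 0.95 [284. 243.] [197.  49.] 4.9 9384
[442.5 250.4  18. ] [184.1 259.1]
[537.8 248.7  18. ] [188.3 210.1]
[ 513.1 -128.7   18. ] [384.3 226.8]
[ 418.8 -120.9   18. ] [380.2 275.8]
glass 0.78 [140. 223.] [46. 35.] 45.0 1270
cradle_square 0.69 [334. 161.] [46. 40.] 5.9 176
```

View pics/crop0.png

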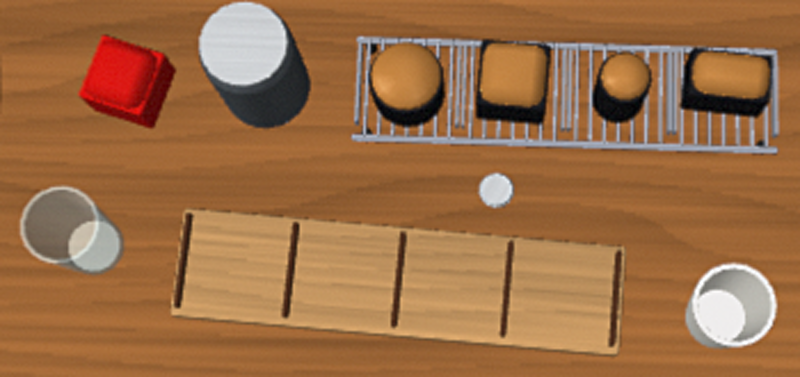

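```bash
cat > plan.py <<'E'
# plan.py x y z yaw ... : rows (tool axes, fractions) from the present pose through world targets (mm, deg)
import sys; from h import *
o=get_obs(); p=np.array(o['ee_pos']); Q=R.from_rotvec(o['orientation'])
a=list(map(float,sys.argv[1:]))
for i in range(0,len(a),4):
    t=np.array(a[i:i+3]); y=np.radians(a[i+3])
    G=R.from_matrix([[np.cos(y),np.sin(y),0],[np.sin(y),-np.cos(y),0],[0,0,-1]])
    s=Q.inv().apply(t-p)/200; r=np.degrees((Q.inv()*G).as_rotvec())/30
    n=int(np.ceil(max(np.linalg.norm(t-p)/50,np.linalg.norm(r)*30/8.59)))
    print(s.round(3),r.round(3),'rows',n); p=t; Q=G
E
python3 plan.py 340 -440 300 46 430 -300 350 68 500 -150 350 90 540 0 350 90
```

```text
[ 0.666 -0.426 -0.302] [ 0.    -0.    -0.739] rows 4
[ 0.816 -0.163 -0.25 ] [ 0.     0.    -0.733] rows 4
[0.827 0.044 0.   ] [ 0.     0.    -0.733] rows 4
[0.75 0.2  0.  ] [0. 0. 0.] rows 4
```

```bash
A="-1"; 
python3 -m jog '0.666 -0.426 -0.3 0 0 -0.739 -1; 0.666 -0.426 -0.3 0 0 -0.739 -1; 0.666 -0.426 -0.3 0 0 -0.739 -1; 0.666 -0.426 -0.3 0 0 -0.739 -1; 0.666 -0.426 -0.3 0 0 -0.739 -1'
python3 -m jog '0.816 -0.163 -0.25 0 0 -0.733 -1; 0.816 -0.163 -0.25 0 0 -0.733 -1; 0.816 -0.163 -0.25 0 0 -0.733 -1; 0.816 -0.163 -0.25 0 0 -0.733 -1; 0.816 -0.163 -0.25 0 0 -0.733 -1'
python3 -m jog '0.827 0.044 0 0 0 -0.733 -1; 0.827 0.044 0 0 0 -0.733 -1; 0.827 0.044 0 0 0 -0.733 -1; 0.827 0.044 0 0 0 -0.733 -1; 0.827 0.044 0 0 0 -0.733 -1'
python3 -m jog '0.75 0.2 0 0 0 0 -1; 0.75 0.2 0 0 0 0 -1; 0.75 0.2 0 0 0 0 -1; 0.75 0.2 0 0 0 0 -1; 0.75 0.2 0 0 0 0 -1; 0.75 0.2 0 0 0 0 -1; 0.75 0.2 0 0 0 0 -1'
python3 -c "
from h import *
print(camera_model('wrist')); save('wrist','w0.png')"
```

```text
t: 1.25
ee_pos: [341.4, -438.9, 301.1]
orientation: [2.889, 1.229, 0.001]
ft_force: [-0.9, -0.1, 0.4]
width: 88.1
grasp_force: 0.0
t: 1.75
ee_pos: [431.1, -299.4, 350.2]
orientation: [2.602, 1.757, 0.001]
ft_force: [0.3, 0.1, -0.4]
width: 87.7
grasp_force: 0.0
t: 2.25
ee_pos: [500.3, -150.0, 348.8]
orientation: [-2.221, -2.22, 0.002]
ft_force: [0.0, -0.8, 0.4]
width: 87.9
grasp_force: 0.0
t: 2.95
ee_pos: [539.8, -2.1, 349.5]
orientation: [2.225, 2.218, -0.001]
ft_force: [0.2, -0.4, 0.0]
width: 87.6
grasp_force: 0.0
{'fx': 377.7389366119364, 'fy': 377.7389366119364, 'cx': 315.1137956839702, 'cy': 237.55465817219007, 'dist_coeffs': array([-0.07232912,  0.        ,  0.        ,  0.        ,  0.        ]), 'tool_from_camera': array([[-6.69119040e-04, -9.70050072e-01, -2.42904116e-01,
         6.74802243e+01],
       [ 9.99999668e-01, -7.62020892e-04,  2.88507269e-04,
        -2.90543350e-02],
       [-4.64964508e-04, -2.42903842e-01,  9.70050260e-01,
        -1.44848370e+02],
       [ 0.00000000e+00,  0.00000000e+00,  0.00000000e+00,
         1.00000000e+00]])}
```

View pics/w0.png

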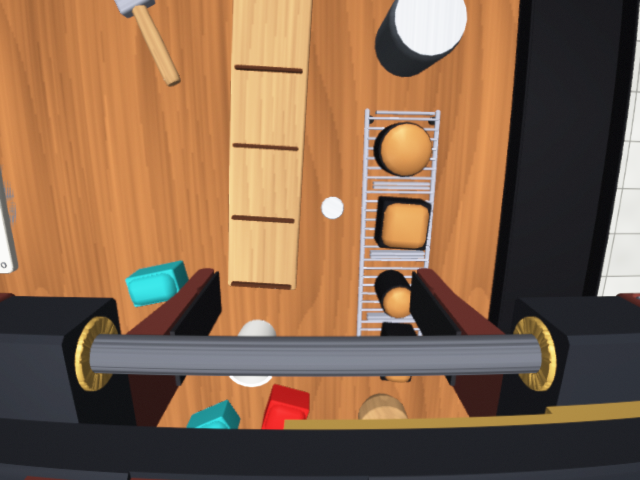

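The wrist view shows the plank strips (232–301 px, rows 67–287), the wire rack at columns 360–440 with round (405,150), square (405,222) and dariole (397,302), and a small white disc at (332,208) between the racks.

```bash
cat > est.py <<'E'
from h import *
C=cam('top'); f=lambda u,v,z: px2w((110+u/2.2857,120+v/2.2857),z,C)
S=[((190,213),(178,306)),((297,223),(286,316)),((404,232),(394,326)),((511,241),(503,336)),((619,251),(612,346))]
ms=[]
for i,(a,b) in enumerate(S):
    A,B=f(*a,28),f(*b,28); ms.append((A+B)/2); print('strip',A[:2].round(1),B[:2].round(1),np.linalg.norm(A-B).round(1))
ms=np.array(ms); k=np.array([180,90,0,-90,-180]); 
b=(k@ms)/(k@k); print('rack centre',ms.mean(0).round(1),'axis',b.round(4),'yaw',np.degrees(np.arctan2(-b[0],b[1])).round(2))
for n,u,v,z in [('round',406,76,62),('square',514,74,64),('dariole',625,74,80),('oblong',731,74,64),('TL',360,38,27),('TR',776,50,27),('BL',354,138,27),('BR',776,152,27)]: print(n,f(u,v,z).round(1))
W=cam('wrist')
for a,b in [((235,67),(301,71)),((233,145),(298,149)),((232,217),(294,220)),((232,284),(291,287))]:
    A,B=px2w(a,28,W),px2w(b,28,W); print('w strip',A[:2].round(1),B[:2].round(1),((A+B)/2).round(1))
for n,u,v,z in [('round',406,149,62),('square',407,222,64),('dariole',398,302,80),('TL',368,113,27),('TR',438,113,27)]: print('w',n,px2w((u,v),z,W).round(1))
E
python3 est.py
```

```text
strip [529.7 236.5] [451.3 241.4] 78.6
strip [523.  146.8] [444.9 152.1] 78.3
strip [517.3  57.6] [438.6  63.2] 78.9
strip [511.6 -31.3] [432.3 -26.2] 79.5
strip [ 505.  -120.8] [ 425.9 -115.3] 79.3
rack centre [478.   60.4  28. ] axis [0.0689 0.9914 0.    ] yaw -3.98
round [640.9  57.8  62. ]
square [643.8 -30.7  64. ]
dariole [ 640.1 -119.7   80. ]
oblong [ 647.6 -208.3   64. ]
TL [686.1 100.9  27. ]
TR [ 682.9 -254.7   27. ]
BL [597.5 102.5  27. ]
BR [ 592.8 -252.8   27. ]
w strip [447.3 153.5] [524.1 148.2] [485.7 150.9  28. ]
w strip [440.9  64.3] [519.5  58.9] [480.2  61.6  28. ]
w strip [435.  -24.2] [513.2 -28.5] [474.1 -26.3  28. ]
w strip [ 429.7 -114.1] [ 507.6 -118.4] [ 468.7 -116.3   28. ]
w round [642.2  59.4  62. ]
w square [647.1 -24.   64. ]
w dariole [ 637.9 -117.7   80. ]
w TL [603.1 100.8  27. ]
w TR [687.3 101.4  27. ]
```

```bash
cat >> est.py <<'E'
print('--')
for z in (0,60,120): print(z,'disc',f(496,190,z).round(0),px2w((332,208),z,W).round(0))
for z in (0,60,90,120,150): print(z,'can top',f(243,45,z).round(0),px2w((430,22),z,W).round(0))
E
python3 est.py | sed -n '/--/,$p'; python3 plan.py 640 -119 150 90 640 -119 42 90
```

```text
--
0 disc [562. -18.   0.] [562. -18.   0.]
60 disc [547. -18.  60.] [559.  -8.  60.]
120 disc [532. -18. 120.] [557.   2. 120.]
0 can top [688. 207.   0.] [680. 211.   0.]
60 can top [666. 194.  60.] [663. 193.  60.]
90 can top [654. 187.  90.] [655. 185.  90.]
120 can top [643. 181. 120.] [646. 176. 120.]
150 can top [632. 174. 150.] [638. 167. 150.]
[-0.584  0.503  0.998] [-0.     0.001 -0.006] rows 6
[0.   0.   0.54] [0. 0. 0.] rows 3
```

```bash
python3 -m jog '-0.584 0.503 0.998 0 0 0 -1; -0.584 0.503 0.998 0 0 0 -1; -0.584 0.503 0.998 0 0 0 -1; -0.584 0.503 0.998 0 0 0 -1; -0.584 0.503 0.998 0 0 0 -1; -0.584 0.503 0.998 0 0 0 -1; -0.584 0.503 0.998 0 0 0 -1; -0.584 0.503 0.998 0 0 0 -1'
python3 plan.py 640 -119 150 90 640 -119 42 90;python3 -c "
from h import *
save('wrist','w1.png')
W=cam('wrist')
for n in ['tin_dariole','tin_oblong']:
  for r in pinpoint(n,'wrist'): print(n,round(r['confidence'],2),toworld(r['xyz'],W[2]).round(1))"
```

```text
t: 3.8
ee_pos: [640.8, -117.0, 151.8]
orientation: [2.222, 2.219, 0.002]
ft_force: [-0.5, 0.1, -0.1]
width: 87.8
grasp_force: 0.0
[-0.01  -0.004  0.009] [ 0.004  0.    -0.002] rows 1
[0.   0.   0.54] [0. 0. 0.] rows 3
tin_dariole 0.91 [ 639.9 -120.4   19.4]
tin_oblong 0.58 [ 654.9 -209.8   19.9]
```

View pics/w1.png

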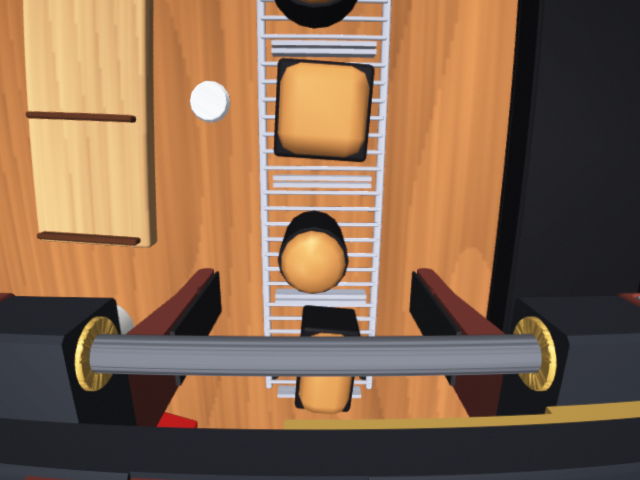

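The dariole stands at (313,255) between the jaws, clear of its neighbours, and the square tin at (325,110) is turned about -4°. Descending on the dariole.

```bash
python3 -m jog '-0.011 0 0.25 0 0 0 -1; -0.011 0 0.45 0 0 0 -1; -0.011 0 0.549 0 0 0 -1; -0.011 0 0.549 0 0 0 -1'
python3 -m jog '0 0 0 0 0 0 1; 0 0 0 0 0 0 1; 0 0 0 0 0 0 1; 0 0 0 0 0 0 1; 0 0 0 0 0 0 1; 0 0 0 0 0 0 1; 0 0 0 0 0 0 1; 0 0 0 0 0 0 1'
python3 -m jog '0 0 -0.1 0 0 0 1; 0 0 -0.25 0 0 0 1; 0 0 -0.4 0 0 0 1; 0 0 -0.45 0 0 0 1; 0 0 -0.45 0 0 0 1'
```

```text
t: 4.35
ee_pos: [638.9, -118.0, 38.7]
orientation: [-2.219, -2.22, 0.003]
ft_force: [-0.4, -0.4, 0.3]
width: 87.6
grasp_force: 0.0
t: 5.15
ee_pos: [640.7, -119.0, 40.6]
orientation: [2.222, 2.221, 0.0]
ft_force: [-1.0, -0.3, 6.0]
width: 43.9
grasp_force: 30.0
t: 5.65
ee_pos: [641.4, -119.2, 131.4]
orientation: [2.22, 2.219, 0.002]
ft_force: [0.4, 0.7, -1.9]
width: 43.7
grasp_force: 30.0
```

```bash
python3 plan.py 561 -10 131 88  481.6 105.7 131 86
```

```text
[ 0.546 -0.402  0.001] [0.005 0.001 0.066] rows 3
[ 0.564 -0.417  0.   ] [0.    0.    0.067] rows 3
```

```bash
python3 -m jog '0.15 -0.1 0 0 0 0.06 1; 0.35 -0.25 0 0 0 0.066 1; 0.546 -0.402 0 0 0 0.066 1; 0.546 -0.402 0 0 0 0.066 1'
python3 -m jog '0.2 -0.15 0 0 0 0.06 1; 0.4 -0.3 0 0 0 0.067 1; 0.5 -0.38 0 0 0 0.067 1; 0.564 -0.417 0 0 0 0.067 1; 0.564 -0.417 0 0 0 0.067 1; 0.564 -0.417 0 0 0 0.067 1;0.564 -0.417 0 0 0 0.067 1'
python3 plan.py 481.6 105.7 131 86
```

```text
t: 6.05
ee_pos: [554.3, -6.2, 127.6]
orientation: [-2.252, -2.181, 0.008]
ft_force: [-0.1, -0.7, -1.3]
width: 44.1
grasp_force: 30.0
t: 6.75
ee_pos: [481.8, 105.1, 130.1]
orientation: [2.299, 2.141, 0.0]
ft_force: [0.3, -0.1, -1.8]
width: 43.9
grasp_force: 30.0
[ 0.003 -0.001 -0.005] [ 0.001  0.    -0.002] rows 1
```

```bash
python3 -m jog '0 0 0.2 0 0 0 1; 0 0 0.35 0 0 0 1; 0 0 0.42 0 0 0 1; 0 0 0.445 0 0 0 1; 0 0 0.447 0 0 0 1; 0 0 0.447 0 0 0 1'
python3 -m jog '0 0 0 0 0 0 -1; 0 0 0 0 0 0 -1; 0 0 0 0 0 0 -1; 0 0 0 0 0 0 -1; 0 0 0 0 0 0 -1; 0 0 0 0 0 0 -1'
python3 -m jog '0 0 -0.15 0 0 0 -1; 0 0 -0.35 0 0 0 -1; 0 0 -0.5 0 0 0 -1; 0 0 -0.55 0 0 0 -1; 0 0 -0.55 0 0 0 -1'
python3 plan.py 565 -50 150 88 644 -209 150 88 644 -209 41 88
```

```text
t: 7.35
ee_pos: [481.8, 105.8, 41.6]
orientation: [2.298, 2.141, 0.002]
ft_force: [1.1, 0.4, -1.9]
width: 44.0
grasp_force: 30.0
t: 7.95
ee_pos: [480.9, 106.0, 40.9]
orientation: [2.298, 2.142, 0.0]
ft_force: [-0.9, -0.5, -0.5]
width: 86.4
grasp_force: 0.0
t: 8.45
ee_pos: [481.7, 106.1, 152.1]
orientation: [2.297, 2.141, 0.004]
ft_force: [-0.4, 0.0, 0.2]
width: 87.7
grasp_force: 0.0
[-0.749  0.47   0.011] [ 0.006 -0.001 -0.067] rows 4
[-0.781  0.423  0.   ] [0. 0. 0.] rows 4
[0.    0.    0.545] [0. 0. 0.] rows 3
```

```bash
python3 -m jog '-0.749 0.47 0.01 0 0 -0.067 -1; -0.749 0.47 0.01 0 0 -0.067 -1; -0.749 0.47 0.01 0 0 -0.067 -1; -0.749 0.47 0.01 0 0 -0.067 -1; -0.749 0.47 0.01 0 0 -0.067 -1'
python3 -m jog '-0.78 0.442 0 0 0 0 -1; -0.78 0.442 0 0 0 0 -1; -0.78 0.442 0 0 0 0 -1; -0.78 0.442 0 0 0 0 -1; -0.78 0.442 0 0 0 0 -1; -0.78 0.442 0 0 0 0 -1; -0.78 0.442 0 0 0 0 -1'
python3 plan.py 648 -209 150 88 648 -209 41 88; python3 -c "
from h import *
im=save('wrist','w2.png')"
```

```text
t: 8.95
ee_pos: [564.8, -53.0, 146.8]
orientation: [-2.263, -2.178, 0.002]
ft_force: [-0.8, 0.6, 0.1]
width: 87.7
grasp_force: 0.0
t: 9.65
ee_pos: [645.7, -207.2, 147.5]
orientation: [-2.257, -2.181, 0.002]
ft_force: [0.4, 0.1, -0.1]
width: 88.1
grasp_force: 0.0
[-0.008  0.012 -0.012] [-0.005 -0.002  0.002] rows 1
[0.    0.    0.545] [0. 0. 0.] rows 3
```

View pics/w2.png

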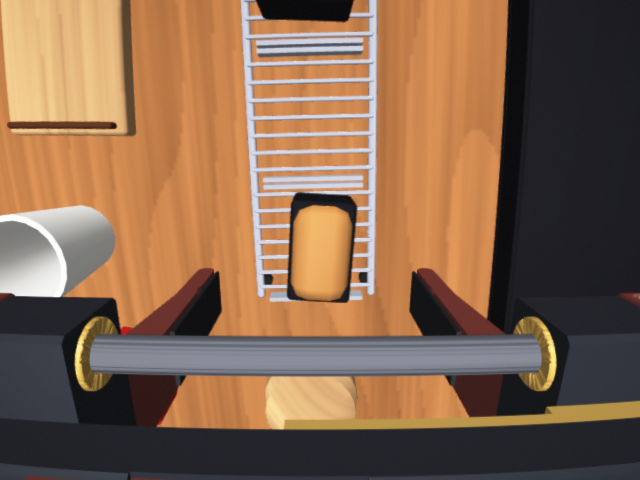

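The oblong tin is between the jaws, rim corners about (295,194), (356,198), (288,299) and (350,303). Measuring its centre and turn before descending.

```bash
python3 - <<'E'
from h import *
W=cam('wrist'); P=np.array([px2w(p,60,W) for p in [(295,194),(356,198),(350,303),(288,299)]]); print(P.round(1),P.mean(0).round(1))
a=(P[0]+P[1]-P[2]-P[3]); print(np.degrees(np.arctan2(-a[0],a[1])))
E
```

```text
[[ 634.6 -169.8   60. ]
 [ 672.3 -173.5   60. ]
 [ 667.8 -243.6   60. ]
 [ 626.7 -239.4   60. ]] [ 650.4 -206.6   60. ]
-5.1027240046868245
```

```bash
python3 -m jog '0 0.018 0.2 0 0 0.1 -1; 0 0.018 0.4 0 0 0.1 -1; 0 0.018 0.53 0 0 0.1 -1; 0 0.018 0.535 0 0 0.1 -1; 0 0.018 0.535 0 0 0.1 -1'
python3 -m jog '0 0 0 0 0 0 1; 0 0 0 0 0 0 1; 0 0 0 0 0 0 1; 0 0 0 0 0 0 1; 0 0 0 0 0 0 1; 0 0 0 0 0 0 1; 0 0 0 0 0 0 1; 0 0 0 0 0 0 1'
python3 -m jog '0 0 -0.1 0 0 0 1; 0 0 -0.25 0 0 0 1; 0 0 -0.4 0 0 0 1; 0 0 -0.5 0 0 0 1; 0 0 -0.5 0 0 0 1'
python3 plan.py 594 -75 140 85.5  541 55 140 86 487.7 195.5 140 86
```

```text
t: 10.2
ee_pos: [650.4, -208.2, 42.0]
orientation: [-2.314, -2.123, 0.001]
ft_force: [0.0, 0.2, 0.6]
width: 88.1
grasp_force: 0.0
t: 11.0
ee_pos: [650.4, -209.3, 42.0]
orientation: [-2.316, -2.122, 0.0]
ft_force: [-1.9, 1.2, 2.9]
width: 41.8
grasp_force: 30.0
t: 11.5
ee_pos: [652.5, -209.8, 144.8]
orientation: [2.313, 2.119, 0.004]
ft_force: [0.9, -0.7, -1.1]
width: 42.0
grasp_force: 30.0
[ 0.646 -0.35   0.021] [ 0.01   0.002 -0.017] rows 3
[ 0.627 -0.315  0.   ] [ 0.     0.    -0.017] rows 3
[ 0.682 -0.315  0.   ] [0. 0. 0.] rows 4
```

```bash
python3 -m jog '0.15 -0.08 0 0 0 -0.017 1; 0.4 -0.2 0 0 0 -0.017 1; 0.646 -0.35 0 0 0 -0.017 1; 0.646 -0.35 0 0 0 -0.017 1'
python3 -m jog '0.25 -0.12 0 0 0 -0.017 1; 0.5 -0.25 0 0 0 -0.017 1; 0.627 -0.315 0 0 0 -0.017 1; 0.627 -0.315 0 0 0 -0.017 1'
python3 -m jog '0.2 -0.1 0 0 0 0 1; 0.4 -0.2 0 0 0 0 1; 0.6 -0.28 0 0 0 0 1; 0.67 -0.315 0 0 0 0 1; 0.67 -0.315 0 0 0 0 1; 0.67 -0.315 0 0 0 0 1'
python3 plan.py 487.7 193 143 86
```

```text
t: 11.9
ee_pos: [588.4, -70.7, 139.7]
orientation: [-2.301, -2.132, 0.005]
ft_force: [-0.7, 0.6, -2.4]
width: 41.6
grasp_force: 30.0
t: 12.3
ee_pos: [536.6, 58.7, 140.5]
orientation: [-2.291, -2.146, 0.003]
ft_force: [0.1, -1.0, -1.2]
width: 42.0
grasp_force: 30.0
t: 12.9
ee_pos: [486.0, 192.9, 141.4]
orientation: [2.297, 2.143, -0.001]
ft_force: [1.0, -0.6, -2.1]
width: 41.6
grasp_force: 30.0
[ 0.001  0.008 -0.008] [-0.001  0.001  0.001] rows 1
```

```bash
python3 -m jog '0 0.008 0.2 0 0 0 1; 0 0.008 0.38 0 0 0 1; 0 0.008 0.46 0 0 0 1; 0 0.008 0.49 0 0 0 1; 0 0.008 0.497 0 0 0 1; 0 0.008 0.497 0 0 0 1'
python3 -m jog '0 0 0 0 0 0 -1; 0 0 0 0 0 0 -1; 0 0 0 0 0 0 -1; 0 0 0 0 0 0 -1; 0 0 0 0 0 0 -1; 0 0 0 0 0 0 -1'
python3 -m jog '0 0 -0.15 0 0 0 -1; 0 0 -0.35 0 0 0 -1; 0 0 -0.5 0 0 0 -1; 0 0 -0.55 0 0 0 -1; 0 0 -0.55 0 0 0 -1'
python3 plan.py 565 90 150 86 645 -28 150 86 645 -28 42 86
```

```text
t: 13.5
ee_pos: [488.2, 192.7, 42.8]
orientation: [2.298, 2.141, 0.001]
ft_force: [-0.0, -0.9, -1.9]
width: 41.8
grasp_force: 30.0
t: 14.1
ee_pos: [487.3, 193.6, 42.6]
orientation: [2.297, 2.143, 0.0]
ft_force: [0.1, 0.1, 0.5]
width: 86.3
grasp_force: 0.0
t: 14.6
ee_pos: [488.0, 193.8, 153.7]
orientation: [2.296, 2.142, 0.004]
ft_force: [1.0, 0.4, 0.0]
width: 87.6
grasp_force: 0.0
[-0.491  0.42   0.019] [ 0.005 -0.002  0.001] rows 3
[-0.561  0.44   0.   ] [0. 0. 0.] rows 3
[0.   0.   0.54] [0. 0. 0.] rows 3
```

Now to the point above the square tin, then a look to measure its rim.

```bash
python3 -m jog '-0.491 0.42 0.01 0 0 0 -1; -0.491 0.42 0.01 0 0 0 -1; -0.491 0.42 0.01 0 0 0 -1; -0.491 0.42 0.01 0 0 0 -1'
python3 -m jog '-0.561 0.44 0 0 0 0 -1; -0.561 0.44 0 0 0 0 -1; -0.561 0.44 0 0 0 0 -1; -0.561 0.44 0 0 0 0 -1; -0.561 0.44 0 0 0 0 -1; -0.561 0.44 0 0 0 0 -1; -0.561 0.44 0 0 0 0 -1'
python3 plan.py 645 -28 150 86 645 -28 42 86; python3 -c "
from h import *
im=save('wrist','w3.png')"
```

```text
t: 15.0
ee_pos: [565.4, 86.9, 148.5]
orientation: [-2.301, -2.139, 0.002]
ft_force: [-0.5, 0.3, -0.0]
width: 87.7
grasp_force: 0.0
t: 15.7
ee_pos: [643.1, -26.8, 149.9]
orientation: [-2.295, -2.144, 0.002]
ft_force: [0.1, 0.0, 0.9]
width: 87.8
grasp_force: 0.0
[-0.005  0.01  -0.001] [-0.003 -0.     0.004] rows 1
[0.   0.   0.54] [0. 0. 0.] rows 3
```

View pics/w3.png

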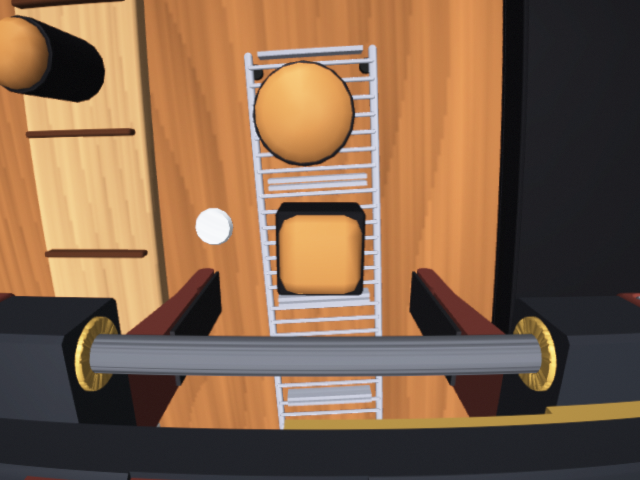

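The square's rim corners are about (277,204), (365,204), (363,296) and (277,293), square to the jaws. The round tin is at (304,112), and the dariole stands upright in its bay at the upper left.

```bash
python3 - <<'E'
from h import *
W=cam('wrist'); P=np.array([px2w(p,60,W) for p in [(277,204),(365,204),(363,296),(277,293)]]); print(P.round(1),P.mean(0).round(1))
print(px2w((304,112),60,W))
E
```

```text
[[621.4   5.1  60. ]
 [676.6   1.3  60. ]
 [673.  -60.7  60. ]
 [615.8 -54.6  60. ]] [646.7 -27.2  60. ]
[642.4526436   59.23351013  60.        ]
```

```bash
python3 -m jog '0 0.013 0.2 0 0 0 -1; 0 0.013 0.4 0 0 0 -1; 0 0.013 0.53 0 0 0 -1; 0 0.013 0.54 0 0 0 -1; 0 0.013 0.54 0 0 0 -1'
python3 -m jog '0 0 0 0 0 0 1; 0 0 0 0 0 0 1; 0 0 0 0 0 0 1; 0 0 0 0 0 0 1; 0 0 0 0 0 0 1; 0 0 0 0 0 0 1'
python3 -m jog '0 0 -0.1 0 0 0 1; 0 0 -0.25 0 0 0 1; 0 0 -0.4 0 0 0 1; 0 0 -0.5 0 0 0 1; 0 0 -0.5 0 0 0 1'
python3 plan.py 560 0 143 86  475.4 15.5 143 86
```

```text
t: 16.25
ee_pos: [646.5, -27.8, 42.5]
orientation: [-2.296, -2.143, 0.001]
ft_force: [-0.3, -0.5, -0.1]
width: 88.0
grasp_force: 0.0
t: 16.85
ee_pos: [647.0, -28.6, 43.3]
orientation: [2.297, 2.143, 0.0]
ft_force: [-2.2, 0.2, 7.0]
width: 57.4
grasp_force: 30.0
t: 17.35
ee_pos: [648.6, -28.7, 145.4]
orientation: [2.295, 2.14, 0.006]
ft_force: [1.1, -0.5, -1.5]
width: 57.8
grasp_force: 30.0
[ 0.112 -0.452  0.009] [ 0.01 -0.    0.  ] rows 2
[ 0.048 -0.427  0.   ] [0. 0. 0.] rows 2
```

```bash
python3 -m jog '0.03 -0.12 0 0 0 0 1; 0.07 -0.3 0 0 0 0 1; 0.112 -0.452 0 0 0 0 1; 0.112 -0.452 0 0 0 0 1'
python3 -m jog '0.02 -0.17 0 0 0 0 1; 0.04 -0.34 0 0 0 0 1; 0.046 -0.412 0 0 0 0 1; 0.046 -0.412 0 0 0 0 1; 0.046 -0.412 0 0 0 0 1; 0.046 -0.412 0 0 0 0 1'
python3 plan.py 475.4 15 143 86
```

```text
t: 17.75
ee_pos: [552.7, 1.0, 140.3]
orientation: [-2.293, -2.14, 0.008]
ft_force: [0.2, 0.1, -2.2]
width: 57.9
grasp_force: 30.0
t: 18.35
ee_pos: [478.7, 14.8, 142.7]
orientation: [2.297, 2.142, 0.002]
ft_force: [-0.2, -0.6, -2.4]
width: 57.6
grasp_force: 30.0
[ 0.    -0.017 -0.002] [ 0.004 -0.    -0.   ] rows 1
```

```bash
python3 -m jog '0 -0.016 0.2 0 0 0 1; 0 -0.016 0.38 0 0 0 1; 0 -0.016 0.46 0 0 0 1; 0 -0.016 0.49 0 0 0 1; 0 -0.016 0.497 0 0 0 1; 0 -0.016 0.497 0 0 0 1'
python3 -m jog '0 0 0 0 0 0 -1; 0 0 0 0 0 0 -1; 0 0 0 0 0 0 -1; 0 0 0 0 0 0 -1; 0 0 0 0 0 0 -1; 0 0 0 0 0 0 -1'
python3 -m jog '0 0 -0.15 0 0 0 -1; 0 0 -0.35 0 0 0 -1; 0 0 -0.5 0 0 0 -1; 0 0 -0.55 0 0 0 -1; 0 0 -0.55 0 0 0 -1'
python3 plan.py 560 40 150 86 641.5 59 150 88 641.5 59 42 88
```

```text
t: 18.95
ee_pos: [474.7, 15.1, 43.3]
orientation: [2.297, 2.142, 0.001]
ft_force: [0.4, -0.2, -2.3]
width: 57.8
grasp_force: 30.0
t: 19.55
ee_pos: [473.4, 15.2, 43.1]
orientation: [2.297, 2.143, 0.0]
ft_force: [0.4, 0.4, 0.3]
width: 87.5
grasp_force: 0.0
t: 20.05
ee_pos: [474.3, 15.2, 154.2]
orientation: [2.296, 2.141, 0.004]
ft_force: [-0.1, -0.3, -0.6]
width: 87.8
grasp_force: 0.0
[0.153 0.419 0.023] [ 0.006 -0.     0.   ] rows 2
[0.123 0.4   0.   ] [ 0.     0.    -0.067] rows 2
[0.   0.   0.54] [0. 0. 0.] rows 3
```

```bash
python3 -m jog '0.153 0.419 0.01 0 0 0 -1; 0.153 0.419 0.01 0 0 0 -1; 0.153 0.419 0.01 0 0 0 -1; 0.153 0.419 0.01 0 0 0 -1'
python3 -m jog '0.123 0.4 0 0 0 0 -1; 0.123 0.4 0 0 0 0 -1; 0.123 0.4 0 0 0 0 -1; 0.123 0.4 0 0 0 0 -1; 0.123 0.4 0 0 0 0 -1; 0.123 0.4 0 0 0 0 -1'
python3 plan.py 641.5 59 150 86 641.5 59 42 86
```

```text
t: 20.45
ee_pos: [558.0, 40.0, 148.9]
orientation: [-2.295, -2.142, 0.005]
ft_force: [-0.8, -0.7, 0.4]
width: 87.7
grasp_force: 0.0
t: 21.05
ee_pos: [638.9, 58.5, 150.7]
orientation: [-2.297, -2.142, 0.002]
ft_force: [0.0, 0.4, -0.6]
width: 87.6
grasp_force: 0.0
[0.004 0.013 0.004] [-0.004  0.001 -0.   ] rows 1
[0.   0.   0.54] [0. 0. 0.] rows 3
```

```bash
python3 -m jog '0.003 0.013 0.2 0 0 0 -1; 0.003 0.013 0.4 0 0 0 -1; 0.003 0.013 0.53 0 0 0 -1; 0.003 0.013 0.542 0 0 0 -1; 0.003 0.013 0.542 0 0 0 -1'
python3 -m jog '0 0 0 0 0 0 1; 0 0 0 0 0 0 1; 0 0 0 0 0 0 1; 0 0 0 0 0 0 1; 0 0 0 0 0 0 1; 0 0 0 0 0 0 1'
python3 -m jog '0 0 -0.1 0 0 0 1; 0 0 -0.25 0 0 0 1; 0 0 -0.4 0 0 0 1; 0 0 -0.5 0 0 0 1; 0 0 -0.5 0 0 0 1'
python3 plan.py 555 -5 143 86  469.3 -73.9 143 86
```

```text
t: 21.55
ee_pos: [642.6, 59.1, 42.7]
orientation: [-2.297, -2.142, 0.002]
ft_force: [0.7, -0.2, 0.2]
width: 87.5
grasp_force: 0.0
t: 22.15
ee_pos: [643.5, 59.3, 43.8]
orientation: [2.297, 2.143, 0.001]
ft_force: [-2.6, -0.7, 6.7]
width: 61.6
grasp_force: 30.0
t: 22.65
ee_pos: [645.3, 59.5, 145.9]
orientation: [2.295, 2.14, 0.007]
ft_force: [0.4, 0.1, -1.9]
width: 61.2
grasp_force: 30.0
[-0.353 -0.428  0.012] [ 0.011 -0.002  0.   ] rows 3
[-0.374 -0.403  0.   ] [0. 0. 0.] rows 3
```

```bash
python3 -m jog '-0.1 -0.12 0 0 0 0 1; -0.25 -0.3 0 0 0 0 1; -0.353 -0.428 0 0 0 0 1; -0.353 -0.428 0 0 0 0 1'
python3 -m jog '-0.14 -0.15 0 0 0 0 1; -0.28 -0.3 0 0 0 0 1; -0.372 -0.4 0 0 0 0 1; -0.372 -0.4 0 0 0 0 1; -0.372 -0.4 0 0 0 0 1; -0.372 -0.4 0 0 0 0 1'
python3 plan.py 469.3 -73.9 143 86
```

```text
t: 23.05
ee_pos: [548.0, -6.8, 140.8]
orientation: [-2.296, -2.138, 0.008]
ft_force: [0.2, -0.3, -2.2]
width: 61.9
grasp_force: 30.0
t: 23.65
ee_pos: [469.3, -73.5, 142.5]
orientation: [2.296, 2.143, 0.001]
ft_force: [-0.3, -0.6, -2.8]
width: 61.5
grasp_force: 30.0
[-0.002  0.    -0.002] [ 0.002 -0.     0.001] rows 1
```

```bash
python3 -m jog '0 0 0.2 0 0 0 1; 0 0 0.38 0 0 0 1; 0 0 0.46 0 0 0 1; 0 0 0.49 0 0 0 1; 0 0 0.497 0 0 0 1; 0 0 0.497 0 0 0 1'
python3 -m jog '0 0 0 0 0 0 -1; 0 0 0 0 0 0 -1; 0 0 0 0 0 0 -1; 0 0 0 0 0 0 -1; 0 0 0 0 0 0 -1; 0 0 0 0 0 0 -1'
python3 -m jog '0 0 -0.15 0 0 0 -1; 0 0 -0.35 0 0 0 -1; 0 0 -0.5 0 0 0 -1; 0 0 -0.6 0 0 0 -1; 0 0 -0.8 0 0 0 -1; 0 0 -1 0 0 0 -1; 0 0 -1 0 0 0 -1'
python3 -m jog '-0.8 0.5 0 0 0 0 -1; -0.8 0.5 0 0 0 0 -1; -0.8 0.5 0 0 0 0 -1; -0.8 0.5 0 0 0 0 -1; -0.8 0.5 0 0 0 0 -1; -0.8 0.5 0 0 0 0 -1'
python3 -c "
from h import *
save('top','top1.png');im=cv2.imread('pics/top1.png')
cv2.imwrite('pics/crop1.png',cv2.resize(im[120:285,110:460],(800,377),interpolation=cv2.INTER_CUBIC))"
```

```text
t: 24.25
ee_pos: [469.0, -73.3, 43.4]
orientation: [2.296, 2.144, 0.001]
ft_force: [-0.8, -0.5, -3.0]
width: 61.8
grasp_force: 30.0
t: 24.85
ee_pos: [468.1, -73.8, 43.3]
orientation: [2.297, 2.143, 0.0]
ft_force: [0.2, 0.4, -0.0]
width: 87.3
grasp_force: 0.0
t: 25.55
ee_pos: [470.9, -74.3, 248.2]
orientation: [2.292, 2.138, 0.009]
ft_force: [-0.4, -0.2, -0.5]
width: 88.0
grasp_force: 0.0
t: 26.15
ee_pos: [555.8, -240.6, 241.6]
orientation: [-2.297, -2.139, 0.001]
ft_force: [-1.1, 0.3, 0.6]
width: 87.7
grasp_force: 0.0
```

View pics/crop1.png

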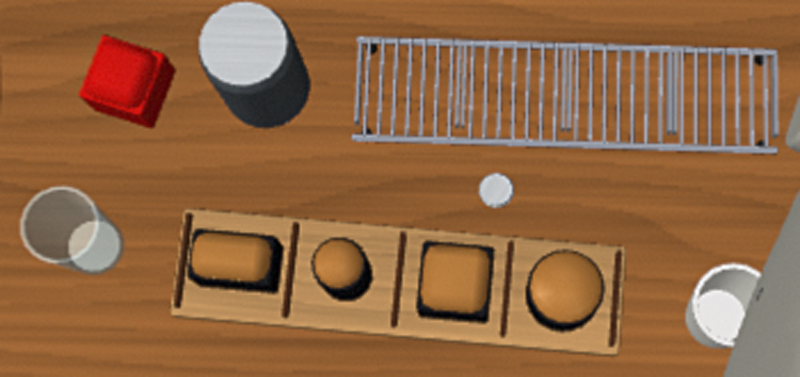

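The wooden rack reads oblong (230,258), dariole (340,265), square (455,280), round (565,287) from left to right, which is the reverse order. The glass is standing. A quick check of the positions in the rack frame:

```bash
python3 - <<'E'
from h import *
C=cam('top'); f=lambda u,v,z: px2w((110+u/2.2857,120+v/2.2857),z,C)
a=np.radians(-3.95); c=np.array([478.3,60.6])
for n,u,v,z in [('oblong',230,258,65),('dariole',339,264,80),('square',455,280,65),('round',565,288,62)]:
    d=f(u,v,z)[:2]-c; print(n,(np.array([[np.cos(a),np.sin(a)],[-np.sin(a),np.cos(a)]])@d).round(1))
E
```

```text
oblong [ -1.9 132.4]
dariole [-1.4 43.3]
square [ -3.4 -47.7]
round [  -1.4 -135.3]
```

All are within about 4 mm of their bay middles, and the arm is clear.

```bash
python3 -m jog '0 0 0 0 0 0 -1; 0 0 0 0 0 0 -1; 0 0 0 0 0 0 -1'; python3 -c "
from workcell import *
print(close_job())"
```

```text
t: 26.5
ee_pos: [556.5, -239.5, 243.5]
orientation: [2.296, 2.144, 0.0]
ft_force: [0.7, 1.0, 0.1]
width: 88.2
grasp_force: 0.0
the job is handed in; nothing more can be done
None
```

I moved all four breads to the wooden rack in reverse order (left to right: oblong, dariole, square, round), each measured within about 4 mm of its bay's middle with the glass still standing, and handed the job in at about 26.5 s; it gave no verdict.

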